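# Dry pass of a board under the router-table guard with a push stick

## Robot

A 6-joint arm with a two-finger parallel gripper is mounted at the origin on the work surface. World frame = base frame: x ahead of the robot, y to its left, z up, the work surface at z = 0. Lengths are in mm, angles in rad, forces in N, time in s.
With the tool pointing down it reaches from about 250 to 775 mm from the base axis. Payload 8.9 kg.
Tool frame: the origin (TCP) lies at the very end of the fingers, on their centre line; the grasp point (between the pads) lies 19 mm behind it; z points along the fingers, y is the line along which they close (so a half turn about z gives the same grasp; the last joint's range is limited). The gripper opens to 85 mm and grips with 20 to 120 N. Pads are 22 mm wide; open, the fingers measure 114 mm over their backs; the gripper's body (76 mm by 85 mm) begins 54 mm behind the grasp point. The pads swing forward as they close: fully open they stand 13 mm farther back than shut.
Start: joints at [0.965, 0.291, -0.153, 1.127, 0, 1.431], TCP at [236.26, 468.833, 231.305] pointing down, gripper open.
Joint ranges: [-2.52, 2.52], [-0.91, 1.74], [-1.3, 1.37], [-1.96, 2.02], [-1.52, 1.47], [-3.14, 3.14]. Speed limits (rad/s): [2.22, 2.22, 2.79, 3.14, 3.14, 3.14].

## Interface

Orientations are given as a 3x3 rotation matrix whose columns are the frame's x, y, z axes.
In Python, from rig import arm, effector, kin, get_obs, camera, job_done, trace, landmark_of gives the robot as it stands. Calls block until the motion is done:
- arm.reach(position, orientation): joint-space move of the TCP to a pose.
- arm.line_to(position, rotation=None, feed=150, max_force=None): straight line of the TCP; rotation=None keeps the orientation; feed is the mean speed in mm/s. With max_force (N) it stops when the force on the tool has changed by that much, and returns True; else False.
- arm.move_joints(angles): joint-space move.
- effector.open_gripper() and effector.grasp(): open the fingers fully, or close them until they stop; the grip force is fixed at half the most.
- arm.pause(seconds).
- kin.inverse_kinematics(position, orientation): joint angles nearest the present ones, or None.
- get_obs(): the state.
- camera(name): name is "scene" or "top"; returns a dict with "frame" (420x560x3 uint8, red, green, blue), "camera_matrix" (3x3 intrinsics, pixels), "T" (4x4, takes a point from camera to world coordinates). Camera axes: x right, y up, looking along -z (the intrinsics and any distortion apply to the point x, -y, -z); pixel columns grow to the right and rows downward; lengths in mm; the calibration is good to about 2 mm. A picture is of the moment at which its call begins. There is no depth.
A pose or a line that the arm cannot do raises arm.Unreachable and nothing moves.
- job_done(): hands the job in; it is judged then, once.
Trained networks look in a picture, given as the dict that the camera call returned (one of the last four; its "shot" number tells which), for a name from the list of things; names that differ only in an ending like _2 or _b are one class to them, and where a whole thing is asked for, a point or a joint stands for the part that bears it (a point fixed in the world has none). Each returns a list of dicts, best first, with "score" (0 to 1); they miss things now and then, are a little off and sometimes report something else, mostly with a low value. They report only what shows in the picture. A call takes as long as a camera call. They do not tell look-alikes from the thing itself.
- trace(name, picture): "region" (420x560 bool, what is visible of it).
- landmark_of(name, picture): "centre" ([x, y, z] in mm, in world coordinates, good to about 4 mm: a listed point, or the origin of a listed thing).
The state is a dict: "clock": time; "joint_positions": joint angles; "qd": joint speeds; "joint_torque": joint torques, N m; "tool_pos": TCP position; "orientation": TCP orientation; "wrist_force": force on the tool from outside, world axes, zero at the start; "torque": the same for the moment, N m; "gripper_width": opening from 0.0 (shut) to 1.0 (fully open); "grip_force": force on a finger pad.
Only numpy, scipy, OpenCV 4.12 (cv2) and the standard library are available. Lean on these libraries where they do the work, as an engineer would, in place of code of your own. Each camera call takes 0.05 s, during which the arm holds its last target. There are 200 camera calls.

## Task

The router is switched off; make a dry pass with the pale board. Using only the orange push stick (keep the hand off the board), first square the board up with its long edge flush along the fence while it is still in front of the guard, then push it from behind through the low opening until it lies entirely clear on the far side. Do not knock the guard or hood or shift the things lying about, and finish by standing the push stick back on its green mat, lying along it.

Things in the scene. Friction and masses are not known exactly. Their poses are not given: they have to be found in the camera images.
- router: Router table fixed on the bench: aluminium top x -50 to 135, y -270 to 270 mm, surface 30 mm above the bench. Origin at bench level, under the fence's working face, at the guard's entry face; +y = feed direction, z up. The plywood fence runs the whole length, x -22 to 0, 30 mm high above the top; its working face is x = 0 and the board runs on its +x side. Infeed y < 0, outfeed y > 60 mm.
- guard: Yellow tunnel guard, y 0 to 60 mm, fixed; origin and axes as router. Opening 32 mm high above the top, x 0 to 70; posts beside it (x -52 to -22, 70 to 100). A grey dust hood juts out over the infeed: x -52 to 100, y -70 to 60, 105 to 150 mm above the top, duct stub to 202. An upright hand on the stick would hit the hood before the board is through: lean back along the handle.
- board: Loose pale wooden board, 60 mm (x) by 120 mm (y, length) by 20 mm thick, about 90 g, lying flat on the infeed top, off the fence and askew. Origin: centre of its underside.
- stick_grip (a point): Mid-handle of the loose orange push stick (130 g). +y to the toe, z up. Foot bar 34 wide (x), 14 thick, 180 mm long: underside 67.2 mm below this point, blunt toe 167 ahead (+y), heel 13 behind. Handle 24 across (x) by 28 mm, leaning back 35 degrees from vertical (top towards -y), axis through this point, 28 mm on to its top, 65 down to the foot. Pinch across the 24 mm, hand leant back alike.
- stick_foot (a point): Middle of the underside of the push stick's foot, 77 mm ahead (+y) of stick_grip and 67.2 mm below it; same axes.
- mat: Green mat fixed on the bench, 120 mm (x) by 240 mm (y) and 6 mm thick, on which the push stick stands at the start. Origin: centre of its underside; the stick's length lies along the mat's y.
- glue: Yellow glue bottle, 56 mm diameter, 160 mm tall, standing on the bench; leave alone. Origin: centre of its underside.
- tape: Blue tape measure, 70 x 40 x 60 mm, on the bench; leave alone. Origin: centre of its underside.
- hammer: Hammer lying on the bench, about 280 mm long; leave alone.
Mind the look-alikes: they are no part of the job. Of the things shaped like the part that bears stick_grip, the orange one is meant. What is shaped like the board but pink is not meant.

How it is judged (in metres and radians):
On the way, in this order (a step that is already met when the one before it is completed fails the run):
1. the board lies flush along the fence, wholly in front of the guard (x of board in the frame of router below 0.035 m and angle between the y axis of board and the y axis of router, either way round below 0.06 rad and y of board in the frame of router below -0.06 m and z of board in the frame of router between 0.025 and 0.035 m), for 0.2 s.
2. the board goes through the low opening, under the guard (y of board in the frame of router between -0.02 and 0.09 m and x of board in the frame of router between 0.02 and 0.045 m and z of board in the frame of router between 0.02 and 0.04 m), for 0.05 s.
At the end, for the whole second after the job is handed in: The board lies flat and still on the outfeed top, its trailing end 1 mm or more past the tunnel, its centre 15 to 90 mm from the fence; the push stick stands upright on the mat, the middle of its foot within 50 mm (across) and 45 mm (along) of the mat's middle and within 0.4 rad of its length (y of board in the frame of router between 0.121 and 0.27 m and x of board in the frame of router between 0.015 and 0.09 m and z of board in the frame of router between 0.026 and 0.034 m and angle between board's own z axis and vertical below 0.05 rad and linear speed of board below 0.02 m/s and x of stick_foot in the frame of mat between -0.05 and 0.05 m and y of stick_foot in the frame of mat between -0.045 and 0.045 m and z of stick_foot in the frame of mat between 0 and 0.012 m and angle between stick_foot's own z axis and vertical below 0.08 rad and angle between the y axis of stick_foot and the y axis of mat, either way round below 0.4 rad); the robot touches nothing.
It fails at once if the hand or arm touches the board (contact force between any of the fingers, the arm and board above 0.5 N).
It fails at once if the hand or arm knocks the guard or its hood (over 4 N) (contact force between any of the fingers, the arm and guard above 4 N).
It fails at once if the bottle, tape measure or hammer is shifted by more than 30 mm (distance of any of glue, tape, hammer from where it was at the start of the episode above 0.03 m).
It also fails if it takes over 61 s, if anything falls off the work surface, if the arm or the gripper's body presses on something with over 40 N, if the wrist force passes 120 N, or if a joint passes its speed limit or range.

## Working session

There is one attempt and no reset: what is moved stays moved. The work goes in short steps, each a Python script; the robot and the scene stay as the last script left them, time stands still between calls to the robot, and variables do not carry over. Pictures are saved under pics/ and viewed, at most 10 in all, crops included, and the job is handed in when it is done.

```bash
ls; mkdir -p pics; python3 - <<'E'
from rig import *
import cv2, numpy as np
for n in("scene","top"):
    c=camera(n); cv2.imwrite(f"pics/{n}0.png",c["frame"][:,:,::-1])
    np.savez(f"{n}.npz",K=c["camera_matrix"],T=c["T"]); print([k for k in c],np.round(c["T"],3).tolist(),c["camera_matrix"].tolist())
    for t in("router","guard","board","stick_grip","stick_foot","mat","glue","tape","hammer"):
        print(n,t,[(np.round(d["centre"]).tolist(),round(d["score"],2)) for d in landmark_of(t,c)])
print(get_obs()["clock"])
E
```

```text
pics
['frame', 'camera_matrix', 'T', 'shot'] [[-0.332, -0.596, 0.731, 1382.221], [0.943, -0.223, 0.247, 162.16], [0.015, 0.771, 0.636, 808.086], [0.0, 0.0, 0.0, 1.0]] [[431.38806529976637, 0.0, 281.3100959538672], [0.0, 431.38806529976637, 214.95642699595194], [0.0, 0.0, 1.0]]
scene router [([473.0, 108.0, -1.0], 0.94)]
scene guard [([471.0, 105.0, -1.0], 0.91), ([559.0, -339.0, -2.0], 0.64)]
scene board [([534.0, -62.0, 33.0], 0.67), ([273.0, -221.0, 3.0], 0.62)]
scene stick_grip [([556.0, -402.0, 73.0], 0.69), ([360.0, -519.0, 71.0], 0.66)]
scene stick_foot [([562.0, -326.0, 8.0], 0.78), ([326.0, -457.0, -0.0], 0.62)]
scene mat [([559.0, -334.0, -3.0], 0.57)]
scene glue [([754.0, 220.0, -1.0], 0.89)]
scene tape [([746.0, 75.0, 0.0], 0.96)]
scene hammer [([797.0, -137.0, 1.0], 0.67), ([559.0, -402.0, 73.0], 0.17)]
['frame', 'camera_matrix', 'T', 'shot'] [[-0.022, 0.991, -0.129, 423.842], [-1.0, -0.025, -0.018, -134.993], [-0.021, 0.129, 0.991, 1072.863], [0.0, 0.0, 0.0, 1.0]] [[413.58601920249293, 0.0, 274.70711298413426], [0.0, 413.58601920249293, 209.58786476217023], [0.0, 0.0, 1.0]]
top router []
top guard []
top board [([532.0, -64.0, 29.0], 0.93), ([271.0, -222.0, -3.0], 0.82)]
top stick_grip [([559.0, -404.0, 72.0], 0.84), ([364.0, -523.0, 70.0], 0.83), ([754.0, 215.0, 0.0], 0.36)]
top stick_foot [([560.0, -325.0, 5.0], 0.75), ([322.0, -455.0, -3.0], 0.71)]
top mat [([561.0, -336.0, 1.0], 0.94)]
top glue [([752.0, 220.0, -3.0], 0.91)]
top tape [([744.0, 77.0, 0.0], 0.62)]
top hammer [([792.0, -141.0, -2.0], 0.68)]
1.0
```

View pics/scene0.png

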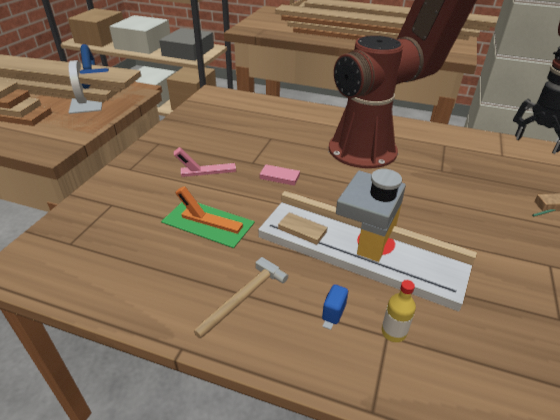

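View pics/top0.png

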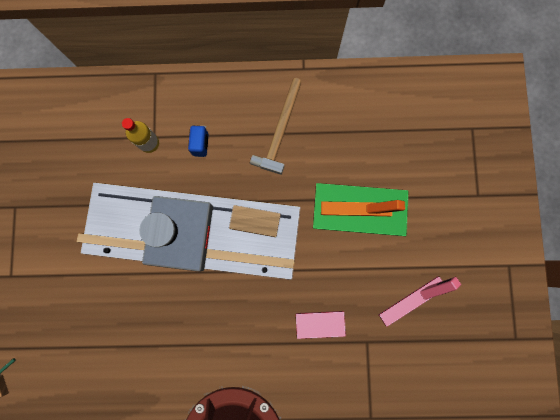

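Candidates in the top picture: the orange stick on the mat (365,208) and the pink stick (420,300), plus the pale board (255,221) and the pink board (320,325). I choose the orange stick and the pale board. Next: a close crop to check the choice, and edge measurement.

```bash
cat > h.py <<'E'
import cv2, numpy as np
def toworld(c,px,z):
    K,T=c["camera_matrix"],c["T"]; px=np.atleast_2d(px).astype(float)
    d=np.c_[(px[:,0]-K[0,2])/K[0,0],-(px[:,1]-K[1,2])/K[1,1],-np.ones(len(px))]@T[:3,:3].T
    o=T[:3,3]; return o[:2]+d[:,:2]*((z-o[2])/d[:,2])[:,None]
def color_mask(c,lo,hi,box):
    h=cv2.cvtColor(c["frame"],cv2.COLOR_RGB2HSV); m=cv2.inRange(h,lo,hi); b=np.zeros_like(m); x0,y0,x1,y1=box
    b[y0:y1,x0:x1]=m[y0:y1,x0:x1]; return b
def rect(c,m,z):
    p=np.argwhere(m)[:,::-1]; w=toworld(c,p,z).astype(np.float32)
    r=cv2.minAreaRect(w); return r
E
python3 - <<'E'
from rig import *
from h import *
c=camera("top"); f=c["frame"]
cv2.imwrite("pics/crop.png",cv2.resize(f[170:295,75:415,::-1],None,fx=2.35,fy=2.35,interpolation=cv2.INTER_CUBIC))
g=color_mask(c,(45,100,60),(75,255,255),(300,170,420,245)); print("mat",rect(c,g,6))
o=color_mask(c,(3,180,120),(14,255,255),(300,170,420,245)); print("stick",rect(c,o,20))
b=max(trace("board",c),key=lambda d:d["region"][205:235,225:285].sum())["region"].astype(np.uint8); print("board",rect(c,b,50))
s=camera("scene")
for d in landmark_of("router",s): print(d)
cv2.imwrite("pics/crop2.png",cv2.resize(s["frame"][150:300,150:480,::-1],None,fx=2.4,fy=2.4,interpolation=cv2.INTER_CUBIC))
E
```

```text
mat ((559.10205078125, -337.3223571777344), (239.80783081054688, 120.21947479248047), 83.86051940917969)
stick ((558.7803344726562, -340.2804260253906), (38.254764556884766, 212.50148010253906), 0.13539816439151764)
board ((530.9976196289062, -64.12205505371094), (120.35305786132812, 60.557952880859375), 78.64588165283203)
{'centre': [472.4, 108.4, -3.8], 'score': 0.97}
```

View pics/crop.png

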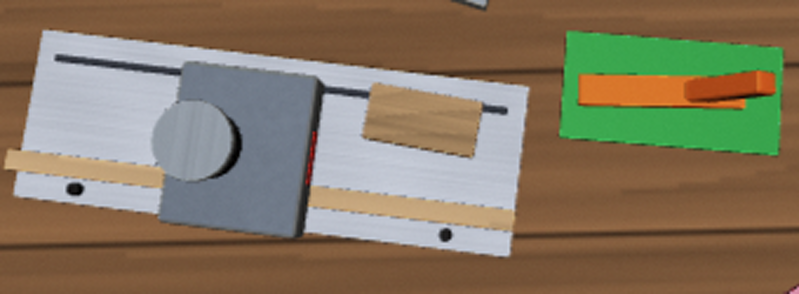

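The crop shows the orange stick on the green mat with its toe pointing left, toward the router. The pale board is on the infeed. Router top corners in the crop are (42,30), (528,86), (511,257) and (13,194). The fence face edge runs (312,187) to (514,210).

```bash
cat >> h.py <<'E'
from scipy.optimize import minimize
def topx(c,w):
    K,T=c["camera_matrix"],c["T"]; p=(np.asarray(w,float)-T[:3,3])@T[:3,:3]
    return np.c_[K[0,2]-K[0,0]*p[:,0]/p[:,2], K[1,2]+K[1,1]*p[:,1]/p[:,2]]
def box(x0,x1,y0,y1,z0,z1): return np.array([[x,y,z] for x in(x0,x1) for y in(y0,y1) for z in(z0,z1)],float)
_l=np.radians(35);_a=np.array([0,-np.sin(_l),np.cos(_l)]);_b=np.array([0,np.cos(_l),np.sin(_l)])
STICK=[box(-17,17,-13,167,-67.2,-53.2),np.array([s*12*np.array([1,0,0])+t*14*_b+u*_a for s in(-1,1) for t in(-1,1) for u in(28,-65)])]
BOARD=[box(-30,30,-60,60,0,20)]
def R(y): return np.array([[np.cos(y),-np.sin(y),0],[np.sin(y),np.cos(y),0],[0,0,1]])
def fit(parts,z,views,g):   # views: (camera dict, mask); g: x,y,yaw (yaw of frame about z)
    S=4
    def cost(p):
        e=0
        for c,m in views:
            M=cv2.resize(m,None,fx=S,fy=S,interpolation=cv2.INTER_LINEAR)>127; im=np.zeros(M.shape,np.uint8)
            for q in parts:
                u=(topx(c,q@R(p[2]/100).T+[p[0],p[1],z])+.5)*S
                cv2.fillConvexPoly(im,cv2.convexHull(np.round(u*16).astype(np.int32)),1,shift=4)
            e+=1-(M&(im>0)).sum()/(M|(im>0)).sum()
        return e
    r=minimize(cost,[g[0],g[1],g[2]*100],method="Nelder-Mead",options=dict(initial_simplex=np.array([g[0],g[1],g[2]*100])+np.array([[0,0,0],[8,0,0],[0,8,0],[0,0,8]]),xatol=.05,fatol=1e-4))
    return r.x[0],r.x[1],r.x[2]/100,r.fun
E
python3 - <<'E'
from rig import *
from h import *
t=camera("top"); s=camera("scene")
mt=color_mask(t,(3,170,80),(14,255,255),(300,170,420,245)); ms=color_mask(s,(3,170,80),(14,255,255),(160,180,260,240))
for v in([(t,mt)],[(s,ms)],[(t,mt),(s,ms)]): print("stick",np.round(fit(STICK,73.2,v,(558,-403,-.05)),3))
bb=lambda c,n:[d["region"].astype(np.uint8)*255 for d in trace("board",c)]
bt=max(bb(t,0),key=lambda m:m[205:235,225:285].sum()); bs=max(bb(s,0),key=lambda m:m[215:240,280:325].sum())
for v in([(t,bt)],[(s,bs)],[(t,bt),(s,bs)]): print("board",np.round(fit(BOARD,30,v,(531,-64,-.2)),3))
px=np.array([[42,30],[528,86],[511,257],[13,194]])/2.35+[75,170]
w=toworld(t,px,30); loc=np.array([[135,270],[135,-270],[-50,-270],[-50,270.]])
A,B=loc-loc.mean(0),w-w.mean(0); y=np.arctan2((A[:,0]*B[:,1]-A[:,1]*B[:,0]).sum(),(A*B).sum())
o=w.mean(0)-R(y)[:2,:2]@loc.mean(0); print("router",o,y,((w-o)@R(y)[:2,:2]-loc).round(1).tolist())
f=toworld(t,np.array([[312,187],[514,210]])/2.35+[75,170],60); print("fence pts in router",(f-o)@R(y)[:2,:2])
w=toworld(t,np.array([[568,31],[782,47],[778,155],[560,136]])/2.35+[75,170],6);print("mat",w.mean(0),w)
E
```

```text
stick [ 5.57103e+02 -4.00687e+02 -3.00000e-02  1.49000e-01]
stick [ 5.53701e+02 -4.02915e+02 -7.70000e-02  2.30000e-01]
stick [ 5.56389e+02 -4.00638e+02 -3.60000e-02  3.89000e-01]
board [ 5.31905e+02 -6.35910e+01 -2.02000e-01  4.00000e-02]
board [ 5.28027e+02 -6.55210e+01 -2.21000e-01  5.20000e-02]
board [ 5.31016e+02 -6.43610e+01 -1.92000e-01  1.33000e-01]
router [471.27715362 105.12640249] -0.14247501895399411 [[-1.7, -0.1], [-1.0, 1.6], [0.4, -1.0], [2.2, -0.5]]
fence pts in router [[  -2.03154551  -56.3818354 ]
 [  -0.48291064 -267.83586256]]
mat [ 558.62861767 -338.50629011] [[ 629.79953433 -226.92101858]
 [ 605.58149349 -462.49731455]
 [ 486.33158835 -450.59171507]
 [ 512.80185452 -214.01511223]]
```

View pics/crop2.png

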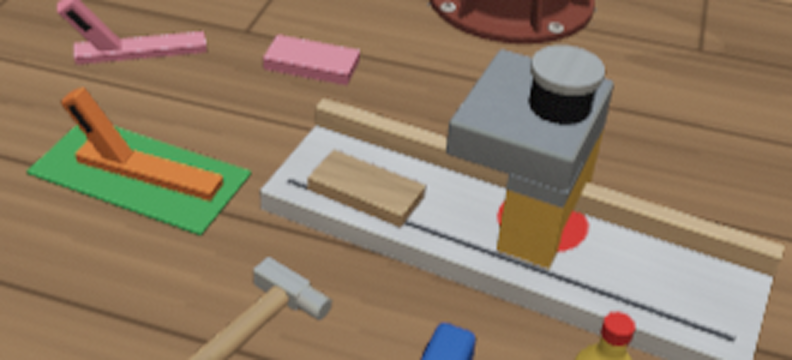

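```bash
cat >> h.py <<'E'
RO=np.array([471.5,106.,0]); RY=-0.142; MY=-0.107; MAT=np.array([559.,-338,0]); SG=-1
def tcp(g,yaw,back=0,sg=None):
    sg=SG if sg is None else sg
    z=R(yaw)@[0,np.sin(_l),-np.cos(_l)]; y=sg*R(yaw)[:,0]
    return np.asarray(g)+z*(19-back), np.c_[np.cross(y,z),y,z]
def rt(x,y,z): return RO+R(RY)@[x,y,z]   # router coords -> world
GZ=67.2
E
python3 - <<'E'
from rig import *
from h import *
P=[((556.5,-401.5,73.2),-.045,100),((556.5,-401.5,73.2),-.045,0),((556.5,-401.5,180),-.045,0)]
P+=[(rt(*q),RY,0) for q in((148,-252,GZ+95),(148,-252,GZ+35),(46,-252,GZ+35),(80,-252,GZ+35),(80,-252,GZ+100),(29,-420,GZ+100),(29,-420,GZ+35),(29,-97,GZ+35))]
for sg in(1,-1):
    for p in P:
        j=kin.inverse_kinematics(*tcp(*p,sg=sg)); print(sg,None if j is None else np.round(j,2))
E
```

```text
1 None
1 [-0.9   1.15  0.8   1.71  0.39  0.62]
1 [-0.9   1.12  1.    1.94  0.39  0.62]
1 [-0.66  0.71  0.13  1.32  0.52  0.97]
1 [-0.66  0.76  0.07  1.21  0.52  0.97]
1 [-0.75  0.62 -0.22  1.11  0.49  0.87]
1 [-0.71  0.67 -0.13  1.13  0.5   0.91]
1 [-0.71  0.6  -0.07  1.27  0.5   0.91]
1 [-0.98  0.72  0.14  1.48  0.39  0.64]
1 [-0.98  0.78  0.08  1.35  0.39  0.64]
1 [-0.5   0.49 -0.46  0.86  0.57  1.15]
-1 None
-1 [-0.9   1.15  0.8   1.71  0.39 -2.52]
-1 [-0.9   1.12  1.    1.94  0.39 -2.52]
-1 [-0.66  0.71  0.13  1.32  0.52 -2.17]
-1 [-0.66  0.76  0.07  1.21  0.52 -2.17]
-1 [-0.75  0.62 -0.22  1.11  0.49 -2.27]
-1 [-0.71  0.67 -0.13  1.13  0.5  -2.24]
-1 [-0.71  0.6  -0.07  1.27  0.5  -2.24]
-1 [-0.98  0.72  0.14  1.48  0.39 -2.5 ]
-1 [-0.98  0.78  0.08  1.35  0.39 -2.5 ]
-1 [-0.5   0.49 -0.46  0.86  0.57 -2.  ]
```

```bash
sed -i 's/SG=-1/SG=1/' h.py; python3 - <<'E'
from rig import *
from h import *
o=get_obs(); p=np.array(o["tool_pos"])
arm.line_to(p+[0,0,150],feed=250)
arm.reach(*tcp((430,-250,300),-.045))
arm.reach(*tcp((556.5,-401.5,178),-.045))
P,Q=tcp((556.5,-401.5,73.2),-.045)
print(arm.line_to(P,Q,feed=100,max_force=8))
effector.grasp()
o=get_obs(); print(o["clock"],o["gripper_width"],o["grip_force"],o["wrist_force"],np.array(o["tool_pos"])-P)
arm.line_to(P+[0,0,25],Q,feed=60)
t=camera("top"); s=camera("scene")
print([[ (np.round(d["centre"]).tolist(),round(d["score"],2)) for d in landmark_of(n,c)] for n in("stick_grip","stick_foot") for c in(t,s)])
mt=color_mask(t,(3,170,80),(14,255,255),(300,170,420,245)); ms=color_mask(s,(3,170,80),(14,255,255),(160,170,260,240))
print(get_obs()["clock"],get_obs()["gripper_width"])
cv2.imwrite("pics/held.png",np.vstack([cv2.resize(c["frame"][a:a+150,b:b+400,::-1],None,fx=1.9,fy=1.9) for c,a,b in((t,150,160),(s,120,80))]))
E
```

```text
False
7.5083 0.274727575547974 60.567827224731445 [-1.53022069 -0.77521568  1.35229229] [-0.08443201  0.02355173  0.12295174]
[[([558.0, -402.0, 98.0], 0.56), ([752.0, 218.0, -3.0], 0.4)], [([362.0, -518.0, 72.0], 0.96), ([557.0, -399.0, 98.0], 0.86)], [], [([326.0, -458.0, -3.0], 0.89), ([562.0, -325.0, 30.0], 0.87)]]
8.375 0.27809743480902954
```

View pics/held.png

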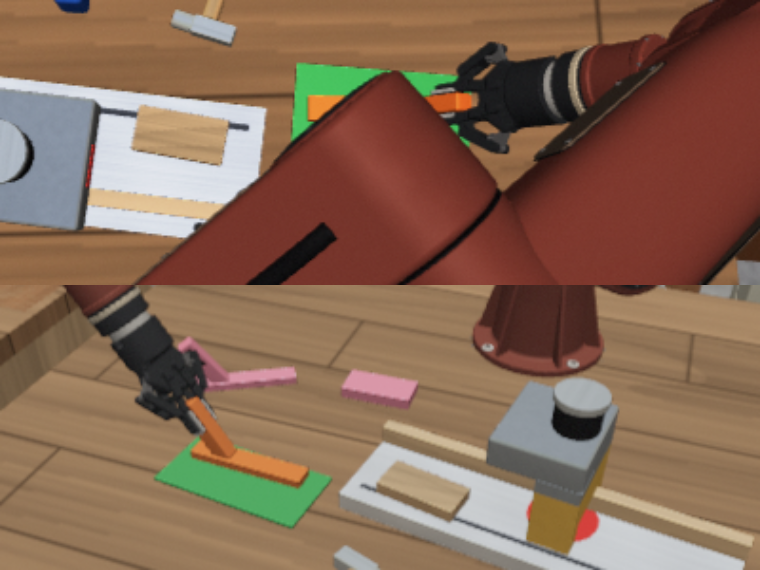

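The stick is firmly held and lifted level, with the toe ahead. Next I square the board up with the side of the foot.

```bash
python3 - <<'E'
from rig import *
from h import *
g=np.array([556.5,-401.5,180])
arm.line_to(*tcp(g,-.045),feed=150)
arm.line_to(*tcp(rt(150,-252,GZ+110),RY),feed=150)
arm.line_to(*tcp(rt(150,-252,GZ+36),RY),feed=80)
print(arm.line_to(*tcp(rt(92,-252,GZ+36),RY),feed=60,max_force=10))
print(arm.line_to(*tcp(rt(73,-252,GZ+36),RY),feed=25,max_force=7))
arm.pause(.3)
o=get_obs(); P,Q=tcp(rt(0,-252,GZ+36),RY); print(o["clock"],R(RY).T@(np.array(o["tool_pos"])-P),o["wrist_force"])
t=camera("top"); s=camera("scene")
for c in(t,s): print([(np.round(R(RY).T@(np.array(d["centre"])-RO),1),round(d["score"],2)) for d in landmark_of("board",c)])
cv2.imwrite("pics/sq.png",np.vstack([cv2.resize(c["frame"][a:a+150,b:b+400,::-1],None,fx=1.9,fy=1.9) for c,a,b in((t,150,60),(s,150,120))]))
E
```

```text
False
True
13.9083 [77.42708453 -0.20628304 -0.46776653] [ 3.78078209 -1.70437688  1.13288087]
[(array([  28.3, -160. ,   24.9]), 0.89)]
[(array([  31.1, -158.1,   31.6]), 0.77), (array([-149.4, -348.2,    3.6]), 0.76)]
```

View pics/sq.png

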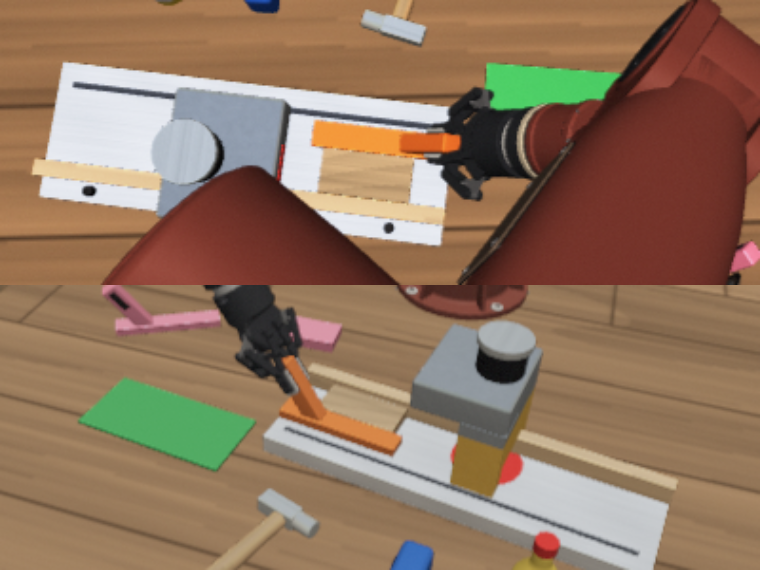

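The top and scene views both show the board flush against the fence, with contact at x = 77.4 mm against 77 mm predicted. Next I go behind it and push it through.

```bash
python3 - <<'E'
from rig import *
from h import *
T=lambda x,y,z:tcp(rt(x,y,GZ+z),RY)
arm.line_to(*T(92,-252,36),feed=60)
arm.line_to(*T(92,-252,90),feed=120)
arm.line_to(*T(29,-405,90),feed=150)
print(arm.line_to(*T(29,-405,34),feed=80,max_force=10))
print(arm.line_to(*T(29,-380,34),feed=40,max_force=15))
print(arm.line_to(*T(29,-130,34),feed=70,max_force=15))
print(arm.line_to(*T(29,-96,34),feed=30,max_force=15))
arm.pause(.2)
o=get_obs(); P,Q=T(29,0,34); print(o["clock"],R(RY).T@(np.array(o["tool_pos"])-P),o["wrist_force"],o["gripper_width"])
t=camera("top"); s=camera("scene")
for c in(t,s): print([(np.round(R(RY).T@(np.array(d["centre"])-RO),1),round(d["score"],2)) for d in landmark_of("board",c)])
cv2.imwrite("pics/th.png",np.vstack([cv2.resize(c["frame"][a:a+150,b:b+400,::-1],None,fx=1.9,fy=1.9) for c,a,b in((t,150,30),(s,150,150))]))
E
```

```text
False
False
False
False
23.1917 [-8.16655198e-03 -9.60842882e+01 -1.77907396e-02] [-0.17696106  0.63482816 -1.23777231] 0.2708846571006087
[(array([ 29.5, 133.2,  28.1]), 0.93), (array([-1.515e+02, -3.557e+02,  2.000e-01]), 0.81)]
[(array([ 30.9, 133.2,  32.6]), 0.96)]
```

View pics/th.png

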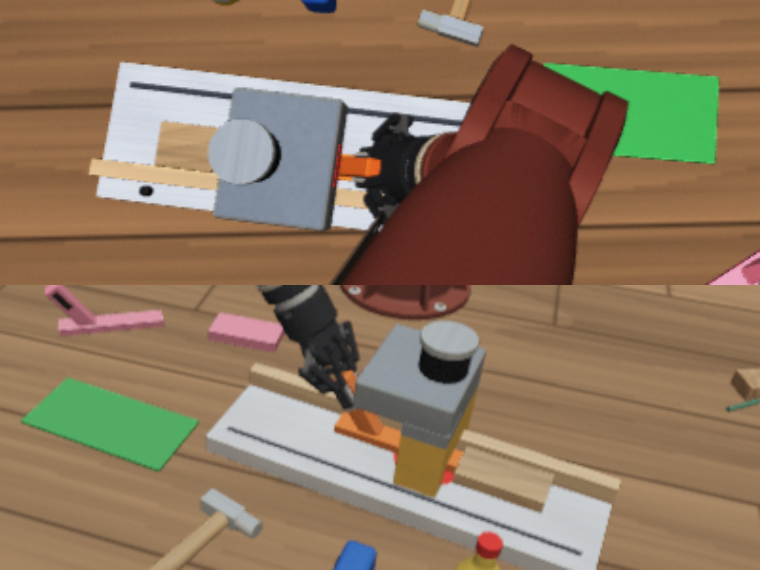

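The board is through at y ≈ 132 mm against the 121 mm needed, and x ≈ 30 mm. Its trailing end is past the tunnel. Now I withdraw the stick and return it to the mat.

```bash
python3 - <<'E'
from rig import *
from h import *
T=lambda x,y,z:tcp(rt(x,y,GZ+z),RY)
arm.line_to(*T(29,-300,35),feed=110)
arm.line_to(*T(29,-400,100),feed=120)
g=np.array([556.5,-403,0]); y=-.06
arm.line_to(*tcp(g+[0,0,170],y),feed=120)
arm.line_to(*tcp(g+[0,0,83],y),feed=80)
print(arm.line_to(*tcp(g+[0,0,71.5],y),feed=15,max_force=4))
o=get_obs(); print(o["clock"],o["tool_pos"]-tcp(g+[0,0,73.2],y)[0],o["wrist_force"])
effector.open_gripper(); arm.pause(.2)
arm.line_to(*tcp(g+[0,0,178],y),feed=80)
arm.reach(*tcp((430,-250,300),y))
arm.pause(.3)
t=camera("top"); s=camera("scene")
for c in(t,s):
    print([(np.round(R(RY).T@(np.array(d["centre"])-RO),1),round(d["score"],2)) for d in landmark_of("board",c)])
    print([(np.round(R(MY).T@(np.array(d["centre"])-MAT),1),round(d["score"],2)) for d in landmark_of("stick_foot",c)])
cv2.imwrite("pics/end.png",np.vstack([cv2.resize(c["frame"][a:a+150,b:b+400,::-1],None,fx=1.9,fy=1.9) for c,a,b in((t,150,60),(s,150,120))]))
print(get_obs()["clock"])
E
```

```text
True
29.8583 [-0.07297011  0.00647611 -0.067255  ] [ 0.12566285 -1.09604085  5.19167732]
[(array([ 27.8, 133.1,  27.9]), 0.97), (array([-153.5, -357.2,    1.9]), 0.82)]
[(array([-2.6, 12.8,  5.5]), 0.9), (array([-219.1, -139.5,   -1.3]), 0.57)]
[(array([ 32.5, 134.2,  32.1]), 0.77), (array([-149.4, -352.8,    1.4]), 0.75)]
[(array([-1.6, 12.7,  4.8]), 0.84), (array([-218.4, -145.6,    0.8]), 0.74)]
33.6833
```

View pics/end.png

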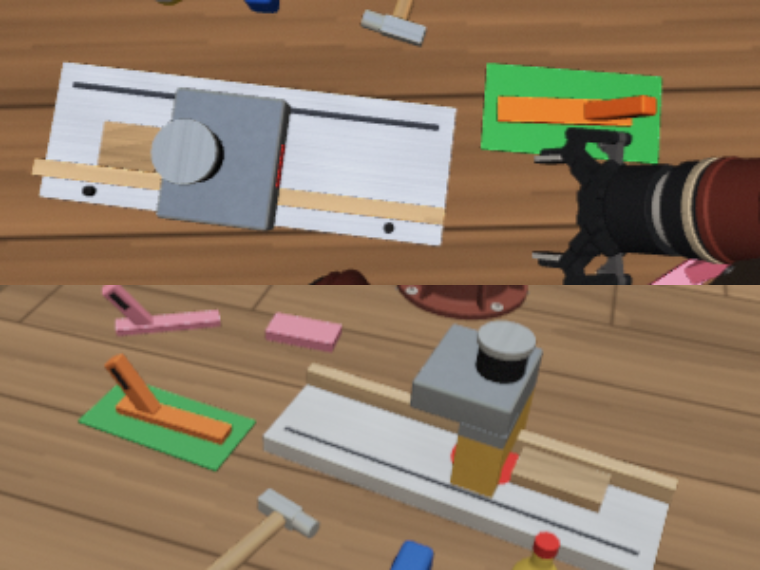

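The stick stands on its mat and the board lies clear on the outfeed side. The arm is high and touches nothing, so I'm handing in.

```bash
python3 -c "
from rig import *
print(job_done())"
```

```text
the job is handed in; nothing more can be done
None
```

I squared the board to the fence with the push stick and pushed it through to about 12 mm past the tunnel. I then stood the stick back on its mat, 13 mm off the middle, and handed the job in after about 34 of the 61 s; no verdict was returned.

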